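# Find the high point of a pasta-machine eccentric on the checking stand

## Robot

A 6-joint arm with a two-finger parallel gripper is mounted at the origin on the work surface. World frame = base frame: x ahead of the robot, y to its left, z up, the work surface at z = 0. Lengths are in m, angles in rad, forces in N, time in s.
With the tool pointing down it reaches from about 0.35 to 0.775 m from the base axis. Payload 5.5 kg.
Tool frame: the origin (TCP) lies on the centre line of the jaws, within the pads' length; the fingertips stand 11 mm ahead of it and the grasp point (between the pads) lies 8 mm behind it (env.tip_extent is the distance from the TCP to the fingertips, in m); z points along the fingers, y is the line along which they close (so a half turn about z gives the same grasp; the last joint's range is limited). The gripper opens to 85 mm and grips with 20 to 120 N. Pads are 22 mm wide; open, the fingers measure 114 mm over their backs; the gripper's body (76 mm by 85 mm) begins 54 mm behind the grasp point. The pads swing forward as they close: fully open they stand 13 mm farther back than shut.
Start: joints at [-0.14, 0.313, 0.046, 1.304, 0, 1.431], TCP at [0.575, -0, 0.215] pointing down, gripper open.
Joint ranges: [-2.76, 2.76], [-0.86, 1.69], [-1.03, 1.26], [-2.2, 2.34], [-1.47, 1.5], [-3.14, 3.14]. Speed limits (rad/s): [2.57, 2.57, 3.14, 3.14, 3.14, 3.14].

## Interface

Orientations are given as a unit quaternion [w, x, y, z].
In Python, from workcell import env gives the robot as it stands.
- The arm moves only by the shell command python3 -m jog 'ROWS' [FORCE]. ROWS is JSON, a list of rows, each a list of 5 numbers: the gripper's target within -1 to 1 (shut at 1, half-way at 0, fully open at -1), then the shift along the tool's x, y, z in m, then the turn about the tool's z in degrees. In form: [[fingers, tx, ty, tz, turn], ...]. A call has 1 to 5 rows; each row shifts and turns the commanded pose from where the row before left it, along the tool's axes as they then stand; what a row does not reach is not made up. A row lasts 1/12 s, in which the tool goes at most 41.7 mm and 7.16 degrees, less where a joint would pass 70% of its speed; a pose out of reach is approached as far as the arm can. A call is refused whole if a number of a shift passes 0.0417 or a number of a turn 7.16, either way. A call with a gripper value outside its range is refused whole. The fingers move at their own pace and stop on an object; FORCE is the grip in N (left out, the last holds). Time passes only in rows, so rows that do not move let the fingers close. It gives the time, the measured TCP pose, the force, the opening and the grip force at its end, in the units of the state.
- env.get_state(): the state, without advancing time (a new reading comes with each control period).
- env.read_camera(name): name is "scene" or "side" or "wrist"; returns a dict with "img" (480x640x3 uint8, red, green, blue), "fov_y" (degrees; the focal length in pixels is half the picture's height over the tangent of half this angle, whatever the lens; pixels are square), "cx", "cy" (the principal point, pixels), "D" ([k1, k2, p1, p2, k3] as OpenCV has them; the pictures are not rectified), "T" (4x4, takes a point from camera to world coordinates). Camera axes: x right, y up, looking along -z (the intrinsics and any distortion apply to the point x, -y, -z); pixel columns grow to the right and rows downward; lengths in m; the calibration is good to about 2 mm. A picture is of the moment at which its call begins. There is no depth.
- env.hand_in(): hands the job in; it is judged then, once.
The state is a dict: "clock": time; "joint_pos": joint angles; "qvel": joint speeds; "tau": joint torques, N m; "tcp_pos": TCP position; "orientation": TCP orientation; "wrist_force": force on the tool from outside, world axes, zero at the start; "ft_torque": the same for the moment, N m; "finger_gap": finger opening in m; "grip_force": force on a finger pad.
Only numpy, scipy, OpenCV 4.12 (cv2) and the standard library are available. Lean on these libraries where they do the work, as an engineer would, in place of code of your own. Each camera call takes 0.05 s, during which the arm holds its last target. There are 200 camera calls.

## Task

Take the eccentric spindle out of its wooden holder, set it upright in the socket of the checking stand and press it fully home past the sprung plunger. Then wind it through a full turn, watching the gauge go through its lowest and its highest reading, bring it back to the highest reading, and leave it standing there, let go. Be gentle: never lean hard on the spindle while it is in the stand, keep the gripper off the stand and its gauge, and leave the other things on the counter alone.

Things in the scene. Friction and masses are not known exactly. Their poses are not given: they have to be found in the camera images.
- spindle: Eccentric spindle of a pasta machine, 0.6 kg (varies by a fifth). Origin on its axis in the seat plane, the underside of its flange (42 mm across); z up along the axis, x along the crank arm. Below: a steel journal 16 mm in diameter, 43 mm long, foot chamfered 2 x 4 mm. Above, in order: brass eccentric, round aluminium cover, crank arm with red knob, steel centre boss.
- cam (a point): On the spindle's axis 30 mm above its origin, level with the brass eccentric: a disc 60 mm across, 23 to 36 mm up, centred 5 mm off the axis; below it a cone (34 mm across at 4 mm up, widening to 60 mm at 23 mm up) wedges the plunger back as the spindle goes down. Where its high side points relative to the crank differs every time. A cover 80 mm across, 37 to 41 mm up, hides it from above.
- boss (a point): Point on the spindle's axis, 63 mm above its origin: where to grip the steel centre boss, a post 18 mm in diameter that stands from 41 to 77 mm above the spindle's origin.
- crank_knob (a point): Middle of the red crank knob, 48 mm from the spindle's axis along its x, 64 mm above its origin: an upright sleeve 15 mm in diameter, 46 to 80 mm above the origin, that spins freely on its pin, so it can be pinched while the crank is wound round with the gripper kept at one heading. 31 mm free between knob and boss. The crank arm is 16 mm wide, 55 mm long, its top 45 mm up.
- stand: The checking stand, fixed to the counter. Origin on the socket's axis at counter height; z up; x points from the socket to the gauge. Base plate 225 x 90 x 10 mm (from 45 mm behind to 180 mm ahead of the origin along x); aluminium socket block 56 x 56 mm, top face 55 mm above the counter; at 66 to 102 mm along x the guide of the plunger (top 94 mm above the counter).
- socket (a point): Centre of the socket's mouth in the block's top face. Vertical hole 17 mm in diameter, 45 mm deep, mouth chamfered 2 mm. When the spindle is fully home, its origin lies on this point (within the play of 0.5 mm) and its flange rests on the block.
- plunger (a joint): Travel of the gauge's sprung plunger in m: 0 at rest with the stand empty, growing as it is pushed out along the stand's x; stop at 0.014. With the spindle home it rides on the eccentric and swings once per turn, as a cosine of the crank's angle, over 10 mm, from about 0.8 to 10.5 mm; play in the socket shifts this by up to 0.5 mm, more while the spindle is held and leans. Friction holds the spindle where it is let go.
- dial_face (a point): Centre of the gauge's white dial, 80 mm in diameter, 146 mm from the socket's axis along the stand's x, tilted 20 degrees from level away from the socket. Its red needle shows the plunger's travel: it turns clockwise (seen from above) by 0.3 rad per mm, one tick per mm.
- rack: Wooden holder, a block 170 x 85 x 60 mm fixed to the counter, origin under its centre, its x along its length. The spindle stands in its hole (25 mm in diameter, 52 mm deep, 30 mm from the centre along +x) with its flange resting on the top. A brass bush (26 mm in diameter, 14 mm high) stands on the other end and stays there.
- bush: Brass bush 26 mm in diameter standing on the holder: leave alone.
- can_a: Food can, green, 68 mm in diameter, 100 mm high: leave alone.
- can_b: Food can, red, 68 mm in diameter, 100 mm high: leave alone.
- pill_jar: Amber jar, 44 mm in diameter, 75 mm high: leave alone.
- mug: Blue mug, 80 mm in diameter, 90 mm high: leave alone.
- driver: Orange screwdriver lying on the counter: leave alone.
- shaker: Dark wooden shaker, 40 mm in diameter, 85 mm high: leave alone.
- plunger_tip (a point): Rounded tip of the plunger, a steel rod 8 mm in diameter with a red band, lying along the stand's x 85 mm above the counter (30 mm above the socket's mouth). At rest the tip is 24 mm from the socket's axis; with the spindle home it is 25 mm (lowest) to 35 mm (highest) from the spindle's axis. It pushes inwards with 0.6 N plus 0.12 N per mm of travel.

How it is judged:
By the outcome, as a careful person would: the job done as asked, in the order asked, and still so for the second after the job is handed in, with the robot touching nothing.
It also fails if it takes over 72 s, if anything falls off the work surface, if the arm or the gripper's body presses on something with over 40 N, if the wrist force passes 120 N, or if a joint passes its speed limit or range.

## Working session

There is one attempt and no reset: what is moved stays moved. The work goes in short steps, Python scripts to look and compute and a shell command to move; the robot and the scene stay as the last step left them, time stands still between calls to the robot, and variables do not carry over. Pictures are saved under pics/ and viewed, at most 10 in all, crops included, and the job is handed in when it is done.

```bash
ls; mkdir -p pics
cat > h.py <<'E'
import numpy as np, cv2
from workcell import env
def cam(n):
    c=env.read_camera(n); c['img']=np.ascontiguousarray(c['img']); 
    f=240/np.tan(np.radians(c['fov_y'])/2)
    c['K']=np.array([[f,0,c['cx']],[0,f,c['cy']],[0,0,1.]]); c['D']=np.array(c['D'],float); c['T']=np.array(c['T']); return c
def save(c,name,crop=None,s=1):
    im=c['img'][...,::-1]
    if crop: x0,y0,x1,y1=crop; im=im[y0:y1,x0:x1]
    cv2.imwrite('pics/'+name,cv2.resize(im,None,fx=s,fy=s,interpolation=cv2.INTER_CUBIC))
def ray(c,u,v):
    p=cv2.undistortPoints(np.array([[[u,v]]],float),c['K'],c['D'])[0,0]
    return c['T'][:3,3], c['T'][:3,:3]@np.array([p[0],-p[1],-1.])
def onz(c,u,v,z):
    o,d=ray(c,u,v); return o+d*(z-o[2])/d[2]
def proj(c,P):
    q=(np.atleast_2d(P)-c['T'][:3,3])@c['T'][:3,:3]; q=q*[1,-1,-1]
    return cv2.projectPoints(q,np.zeros(3),np.zeros(3),c['K'],c['D'])[0][:,0]
E
python3 - <<'E'
from h import *
cs=[cam(n) for n in('scene','side','wrist')]
for c,n in zip(cs,('scene','side','wrist')):
    print(n,c['T'].round(3).tolist(),c['fov_y'],c['D']); save(c,n+'0.png')
s=env.get_state();print(s)
E
```

```text
pics
scene [[-0.735, -0.455, 0.503, 1.03], [0.678, -0.497, 0.542, 0.467], [0.004, 0.739, 0.673, 0.687], [0.0, 0.0, 0.0, 1.0]] 57.43311013340057 [-0.07068347  0.          0.          0.          0.        ]
side [[0.957, 0.145, -0.253, 0.284], [-0.291, 0.532, -0.795, -0.927], [0.019, 0.834, 0.551, 0.744], [0.0, 0.0, 0.0, 1.0]] 56.085960252641094 [-0.07654826  0.          0.          0.          0.        ]
wrist [[1.0, -0.0, 0.001, 0.574], [-0.0, 0.946, 0.325, 0.083], [-0.001, -0.325, 0.946, 0.373], [0.0, 0.0, 0.0, 1.0]] 66.8299592917837 [-0.05261912  0.          0.          0.          0.        ]
{'clock': 0.15, 'joint_pos': array([-1.39574204e-01,  3.13830428e-01,  4.52160401e-02,  1.30363646e+00,
        8.40036454e-06,  1.43118468e+00]), 'qvel': array([-0.00118347, -0.00047013,  0.00280661, -0.0012552 , -0.00112313,
       -0.00029608]), 'tau': array([ 1.76330479e-03, -4.81067133e+01,  2.98815805e+01,  1.39078675e-02,
       -1.10673584e-04, -5.56924022e-05]), 'tcp_pos': array([5.74566338e-01, 6.88158658e-05, 2.14002541e-01]), 'orientation': array([-5.83329072e-04,  7.07093359e-01,  7.07119829e-01, -4.34341218e-04]), 'wrist_force': array([-0.8532634 ,  0.63139484,  0.18522318]), 'ft_torque': array([-0.0284957 ,  0.0677574 , -0.01129516]), 'grip_force': 0.0, 'finger_gap': 0.08552933129217162}
```

View pics/scene0.png

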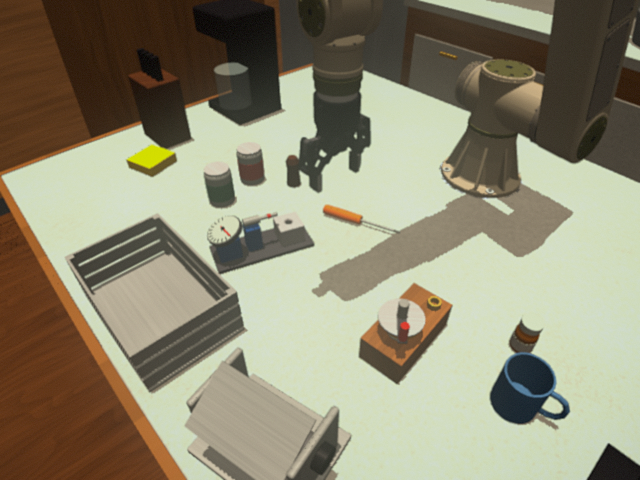

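View pics/side0.png

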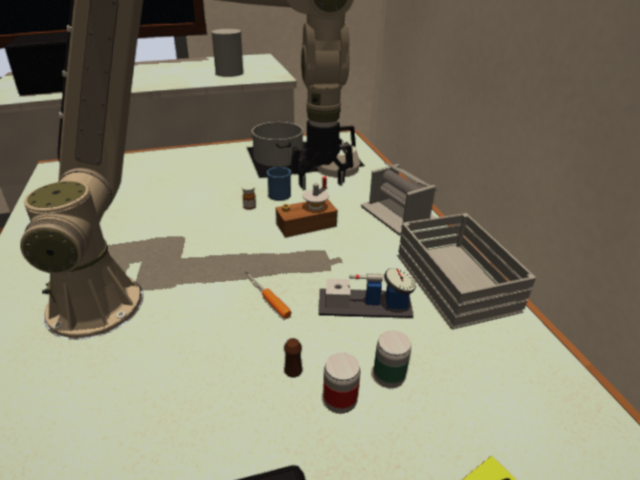

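The scene view shows the spindle at about (401,318) with its red knob at (404,325), the socket at (289,222) and the dial at (225,231). In the side view the spindle is near (316,195), the socket at (338,286) and the dial at (399,280). I'll enlarge these areas.

Run:
```python
from h import *
a=cam('scene');b=cam('side')
def cr(c,x,y,w=80,h=60): return cv2.resize(c['img'][y:y+h,x:x+w,::-1],(400,300),interpolation=cv2.INTER_CUBIC)
cv2.imwrite('pics/comp.png',np.vstack([np.hstack([cr(a,360,285),cr(a,240,195)]),np.hstack([cr(b,275,160),cr(b,315,255)])]))
for n,c in(('scene',a),('side',b)):
    hsv=cv2.cvtColor(c['img'],cv2.COLOR_RGB2HSV)
    m=(((hsv[...,0]<6)|(hsv[...,0]>174))&(hsv[...,1]>150)&(hsv[...,2]>90)).astype(np.uint8)
    k,l,s,ce=cv2.connectedComponentsWithStats(m)
    for i in range(1,k):
        if s[i,4]>5: print(n,s[i],ce[i].round(1))
```

```text
scene [223 229   6   6   6] [225.5 231.5]
scene [400 322   9   8  54] [404.4 325.6]
side [323 177   3   3   8] [324.1 178.1]
side [356 276   3   2   6] [357.  276.5]
```

View pics/comp.png

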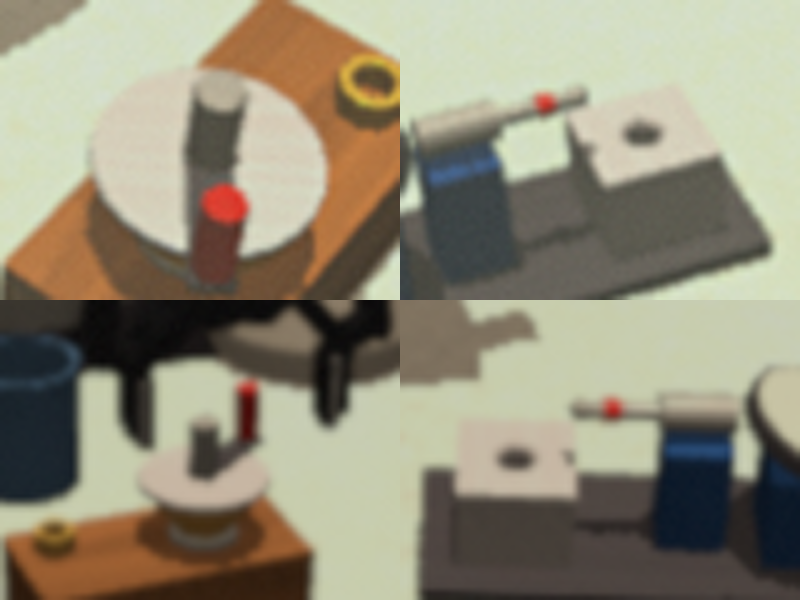

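The enlarged crops give the boss top at scene (403.8,303) / side (316,184.8) and the knob top at scene (405,325.6) / side (324.6,177.6). The socket hole is at scene (288.4,221.4) / side (338,286.8). The red band is at scene (269,215.6) / side (357,276.5).

Run:
```python
from h import *
a=cam('scene');b=cam('side')
def tri(p,q):
    (o1,d1),(o2,d2)=ray(a,*p),ray(b,*q)
    t=np.linalg.lstsq(np.c_[d1,-d2],o2-o1,rcond=None)[0]; return (o1+d1*t[0]+o2+d2*t[1])/2
for n,p,q,z in(('boss',(403.8,303),(316,184.8),.137),('knob',(405,325.6),(324.6,177.6),.14),('sock',(288.4,221.4),(338,286.8),.055),('band',(269,215.6),(357,276.5),.087),('dial',(225,231),(399,280),.11)):
    print(n,onz(a,*p,z).round(4),onz(b,*q,z).round(4),tri(p,q).round(4))
# rod ends in scene at z=.085 : tip and guide
for p in((276.4,214),(258,219)): print(onz(a,*p,.087).round(4))
for q in((350,336.6),): pass
```

```text
boss [0.6255 0.2174 0.137 ] [0.6237 0.2084 0.137 ] [0.6247 0.2157 0.1339]
knob [0.6612 0.2492 0.14  ] [0.6604 0.2417 0.14  ] [0.661  0.2479 0.1377]
sock [ 0.5736 -0.1503  0.055 ] [ 0.5724 -0.1564  0.055 ] [ 0.5727 -0.153   0.0525]
band [ 0.6154 -0.1631  0.087 ] [ 0.6135 -0.1689  0.087 ] [ 0.6142 -0.1658  0.0846]
dial [ 0.7268 -0.1597  0.11  ] [ 0.6883 -0.2326  0.11  ] [ 0.7094 -0.196   0.0766]
[ 0.6    -0.1566  0.087 ]
[ 0.64   -0.1699  0.087 ]
```

```bash
python3 -m jog '[[-1,0.027,0.0065,0,0],[-1,0.027,0.0065,0,0],[-1,0.027,0.0065,0,0],[-1,0.027,0.006,0,0],[-1,0.027,0.006,0,0]]' 40; python3 -m jog '[[-1,0.027,0.006,0,0],[-1,0.027,0.006,0,0],[-1,0.026,0.006,0,0],[-1,0,0,0,6.9],[-1,0,0,0,6.9]]';python3 -m jog '[[-1,0,0,0,6.9],[-1,0,0,0,6.9],[-1,0,0,0,6.9],[-1,0,0,0,6.9],[-1,0,0,0,7]]';python3 -m jog '[[-1,0,0,0,0],[-1,0,0,0,0]]'
python3 - <<'E'
from h import *
w=cam('wrist');save(w,'w1.png');s=env.get_state();print(s['joint_pos'].round(3),s['wrist_force'])
hsv=cv2.cvtColor(w['img'],cv2.COLOR_RGB2HSV)
m=(((hsv[...,0]<6)|(hsv[...,0]>174))&(hsv[...,1]>150)&(hsv[...,2]>90)).astype(np.uint8)
k,l,st,ce=cv2.connectedComponentsWithStats(m)
for i in range(1,k):
    if st[i,4]>20: print(st[i],ce[i],onz(w,*ce[i],.14))
print(proj(w,[[.625,.215,.137],[.661,.247,.14]]))
E
```

```text
clock: 0.77
tcp_pos: [0.6067, 0.1361, 0.2148]
orientation: [0.0, 0.707, 0.707, 0.0]
wrist_force: [0.4, 0.4, 0.6]
finger_gap: 0.0852
grip_force: 0.0
clock: 1.18
tcp_pos: [0.6245, 0.217, 0.2141]
orientation: [-0.0, 0.788, 0.616, -0.0]
wrist_force: [-0.2, -1.0, 0.9]
finger_gap: 0.0855
grip_force: 0.0
clock: 1.6
tcp_pos: [0.6245, 0.215, 0.2145]
orientation: [-0.0, 0.936, 0.352, -0.0]
wrist_force: [0.2, -0.3, -0.4]
finger_gap: 0.085
grip_force: 0.0
clock: 1.77
tcp_pos: [0.6245, 0.215, 0.2146]
orientation: [0.0, 0.934, 0.357, -0.0]
wrist_force: [-1.1, 1.5, -0.3]
finger_gap: 0.0857
grip_force: 0.0
[ 0.21   0.487  0.306  1.389 -0.     2.622] [ 0.42058428  0.46151631 -0.58682311]
[305 160  22  23 392] [315.29591837 171.23214286] [0.6605661  0.24780826 0.14      ]
[[316.47955657 241.1454802 ]
 [316.69198261 171.56953709]]
```

View pics/w1.png

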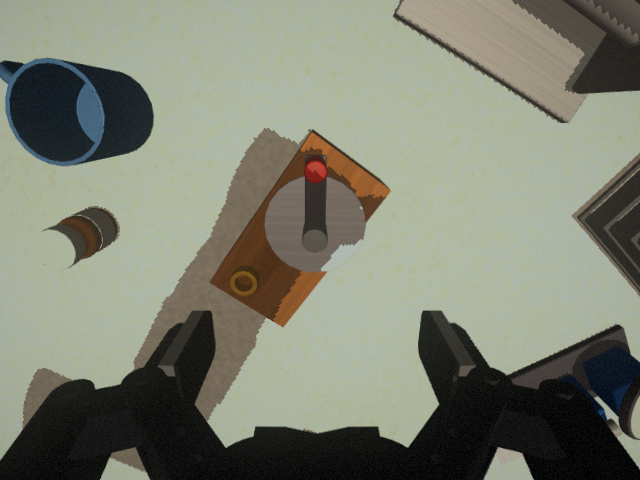

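The wrist view shows the boss top at (315,239) and the knob at (315,171). The crank lies along the tool's x, and the boss is within about 1 mm of the prediction. Descend and grip.

```bash
python3 -m jog '[[-1,0.001,0,0.02,0],[-1,0,0,0.022,0],[-1,0,0,0.022,0],[-1,0,0,0.02,0],[-1,0,0,0.0115,0]]' 60; python3 -m jog '[[0,0,0,0,0],[1,0,0,0,0],[1,0,0,0,0],[1,0,0,0,0],[1,0,0,0,0]]';python3 -m jog '[[1,0,0,0,0],[1,0,0,0,0],[1,0,0,0,0],[1,0,0,0,0],[1,0,0,0,0]]'
```

```text
clock: 2.23
tcp_pos: [0.624, 0.2153, 0.1165]
orientation: [-0.0, 0.934, 0.356, -0.002]
wrist_force: [-0.2, 0.2, 0.6]
finger_gap: 0.0857
grip_force: 0.0
clock: 2.65
tcp_pos: [0.6262, 0.2158, 0.1207]
orientation: [0.0, 0.935, 0.355, 0.001]
wrist_force: [0.0, -0.5, 0.0]
finger_gap: 0.0259
grip_force: 0.0
clock: 3.07
tcp_pos: [0.6262, 0.217, 0.1221]
orientation: [-0.001, 0.935, 0.356, 0.002]
wrist_force: [-1.6, 2.5, 9.2]
finger_gap: 0.0003
grip_force: 4.4
```

Run:
```python
from h import *
w=cam('wrist');a=cam('scene');b=cam('side')
def cr(c,x,y,w=160,h=120): return cv2.resize(c['img'][y:y+h,x:x+w,::-1],(400,300),interpolation=cv2.INTER_CUBIC)
cv2.imwrite('pics/c2.png',np.vstack([np.hstack([cr(w,160,160,320,240),cr(a,330,240)]),np.hstack([cr(b,240,110),cr(w,240,240)])]))
s=env.get_state();print(s['tcp_pos'],s['wrist_force'],s['finger_gap'])
```

```text
[0.62621961 0.21698924 0.12214253] [-1.28105998  3.14701221  9.69658809] -0.0001375405228188522
```

View pics/c2.png

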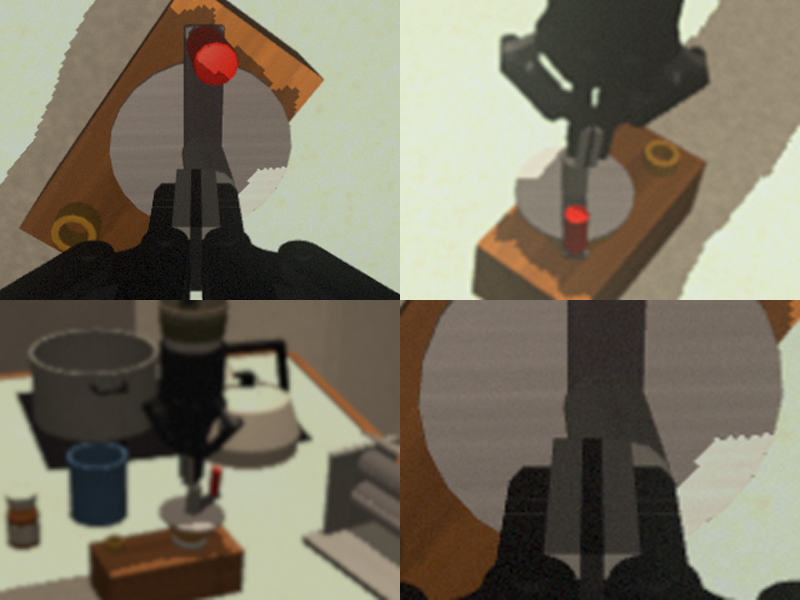

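The view shows the jaws fully shut at wrist pixel (317,415), with the boss hidden behind them. I'll work out where the fingers should appear relative to the boss.

Run:
```python
from h import *
from scipy.spatial.transform import Rotation as R
w=cam('wrist');s=env.get_state();q=s['orientation'];Rm=R.from_quat([q[1],q[2],q[3],q[0]]).as_matrix();p=s['tcp_pos']
print(Rm.round(3).tolist())
print('tipfront/back',proj(w,[p+Rm@[.011,0,.011],p+Rm@[-.011,0,.011],p+Rm@[.011,.0145,.011],p+Rm@[.011,0,-.03]]).round(0).tolist())
B=np.array([.6255,.2157])
print('boss',proj(w,[[*B,.137],[*B,.101],[*(B+.048*Rm[:2,0]),.14]]).round(0).tolist(), 'cover c',proj(w,[[*B,.101]]))
hsv=cv2.cvtColor(w['img'],cv2.COLOR_RGB2HSV)
m=(((hsv[...,0]<6)|(hsv[...,0]>174))&(hsv[...,1]>150)&(hsv[...,2]>90)).astype(np.uint8)
k,l,st,ce=cv2.connectedComponentsWithStats(m)
for i in range(1,k):
    if st[i,4]>20: print(st[i],ce[i],onz(w,*ce[i],.14))
print(env.tip_extent)
save(w,'w3.png',(220,280,420,430),4)
```

```text
[[0.747, 0.665, 0.004], [0.665, -0.747, 0.003], [0.005, 0.001, -1.0]]
tipfront/back [[316.0, 265.0], [316.0, 303.0], [345.0, 265.0], [316.0, 305.0]]
boss [[317.0, 313.0], [317.0, 279.0], [317.0, 211.0]] cover c [[316.82151348 278.79936756]]
[315 193  36  35 970] [332.15876289 210.37628866] [0.66550212 0.24320583 0.14      ]
0.011
```

View pics/w3.png

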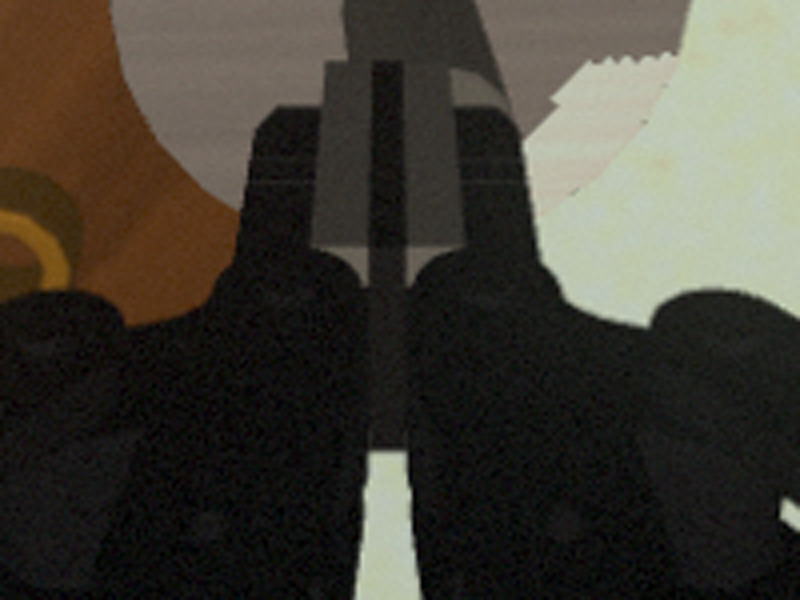

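The wrist view shows the boss squeezed out behind the shut jaws. Its lit top edge is at about (340,302), and the fingertips are at row 295 where I expected 265. I'll check the real fingertip height against the first scene and side views (tips at about (316,189) and (355,170) in scene).

Run:
```python
from h import *
a=cam('scene');b=cam('side')
for dz in(.011,-.002,-.02,-.035):
    P=[[.5746+dx,0,.214-dz] for dx in(.0575,.043,-.043,-.0575)]
    print(dz,proj(a,P).round(0).tolist(),proj(b,P).round(0).tolist())
for n in('scene0','side0'):
    g=cv2.imread('pics/%s.png'%n).max(2)
    sub=g[135:195,285:375] if n=='scene0' else g[140:195,285:365]
    m=(sub<70)
    print(n,[ (int(np.nonzero(m[:,j])[0].max()) if m[:,j].any() else -1) for j in range(m.shape[1])])
```

```text
0.011 [[312.0, 211.0], [318.0, 208.0], [351.0, 189.0], [357.0, 186.0]] [[343.0, 198.0], [337.0, 199.0], [304.0, 203.0], [298.0, 204.0]]
-0.002 [[311.0, 205.0], [318.0, 202.0], [352.0, 183.0], [357.0, 180.0]] [[343.0, 193.0], [338.0, 194.0], [304.0, 198.0], [298.0, 199.0]]
-0.02 [[311.0, 197.0], [317.0, 194.0], [352.0, 175.0], [358.0, 172.0]] [[344.0, 187.0], [338.0, 187.0], [304.0, 192.0], [298.0, 192.0]]
-0.035 [[311.0, 190.0], [317.0, 187.0], [352.0, 168.0], [358.0, 166.0]] [[344.0, 181.0], [338.0, 182.0], [304.0, 186.0], [298.0, 187.0]]
scene0 [-1, -1, -1, 48, 49, 50, 50, 50, 50, 50, 50, 50, 49, 49, 48, 33, 34, 35, 35, 36, 37, 37, 38, 38, 39, 43, 50, 51, 52, 53, 54, 54, 40, 39, 38, 35, 33, 31, 30, 28, 27, 27, 27, 26, 24, 22, 20, 19, 19, 19, 18, 18, 17, 16, 15, 15, 15, 15, 14, 14, 13, 11, 10, 10, 10, 32, 33, 34, 34, 35, 35, 35, 34, 17, 17, 17, 16, 13, 12, 11, 10, 10, 10, 10, 2, -1, -1, -1, -1, -1]
side0 [54, 54, 54, 54, 54, 34, 33, 33, 33, 33, 33, 33, 33, 34, 42, 45, 46, 47, 48, 48, 32, 31, 31, 31, 31, 31, 31, 30, 30, 54, 54, 54, 54, 53, 52, 30, 30, 31, 48, 24, 24, 24, 24, 24, 23, 23, 22, 21, 21, 21, 23, 35, 36, 42, 43, 44, 43, 41, 41, 36, 35, 34, 28, 28, 27, 27, 27, 27, 5, 31, 30, 29, -1, -1, 25, 25, 25, 25, -1, -1]
```

All three cameras agree: the fingertips really sit about 16–20 mm behind the reported TCP, not 11 mm ahead of it. So the jaws closed on top of the boss. Lift, open, and look again.

```bash
python3 -m jog '[[1,0,0,-0.02,0],[1,0,0,-0.02,0],[-1,0,0,-0.025,0],[-1,0,0,-0.025,0],[-1,0,0,0,0]]'; python3 -m jog '[[-1,0,0,0,0],[-1,0,0,0,0],[-1,0,0,0,0],[-1,0,0,0,0],[-1,0,0,0,0]]'
cat >> h.py <<'E'
def red(c,amin=20):
    hsv=cv2.cvtColor(c['img'],cv2.COLOR_RGB2HSV)
    m=(((hsv[...,0]<6)|(hsv[...,0]>174))&(hsv[...,1]>150)&(hsv[...,2]>90)).astype(np.uint8)
    k,l,st,ce=cv2.connectedComponentsWithStats(m)
    return [(st[i,4],ce[i]) for i in range(1,k) if st[i,4]>=amin]
E
python3 - <<'E'
from h import *
w=cam('wrist')
for a,ce in red(w): print(a,ce,onz(w,*ce,.14))
print(env.get_state()['tcp_pos'])
save(w,'w4.png',(220,80,420,280),3)
E
```

```text
clock: 3.78
tcp_pos: [0.6279, 0.2162, 0.2159]
orientation: [0.001, 0.935, 0.355, 0.005]
wrist_force: [0.4, 0.2, 0.6]
finger_gap: 0.0361
grip_force: 0.0
clock: 4.2
tcp_pos: [0.6247, 0.2155, 0.208]
orientation: [-0.0, 0.935, 0.355, -0.001]
wrist_force: [-0.4, 0.7, -0.1]
finger_gap: 0.0856
grip_force: 0.0
416 [315.5        173.39663462] [0.66058641 0.24784332 0.14      ]
[0.62483091 0.21551672 0.20822268]
```

View pics/w4.png

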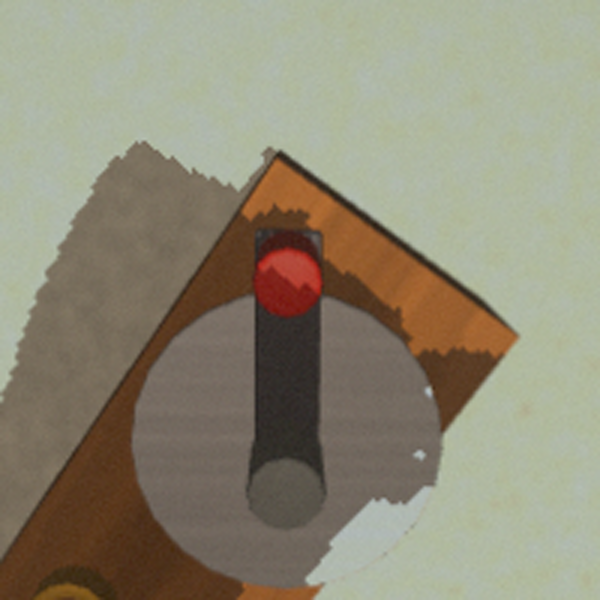

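The boss top is at (315.3,244.7) and the knob at (315.5,173.4), so the spindle is back flat and the jaws are centred on it. Descend 115 mm.

```bash
python3 -m jog '[[-1,0,0,0.025,0],[-1,0,0,0.025,0],[-1,0,0,0.025,0],[-1,0,0,0.02,0],[-1,0,0,0.01,0]]' 60; python3 -m jog '[[-1,0,0,0.006,0],[-1,0,0,0.004,0],[0,0,0,0,0],[1,0,0,0,0],[1,0,0,0,0]]';python3 -m jog '[[1,0,0,0,0],[1,0,0,0,0],[1,0,0,0,0],[1,0,0,0,0],[1,0,0,0,0]]'
```

```text
clock: 4.67
tcp_pos: [0.6232, 0.2152, 0.1006]
orientation: [-0.0, 0.935, 0.355, -0.003]
wrist_force: [0.2, -0.0, -0.3]
finger_gap: 0.0855
grip_force: 0.0
clock: 5.08
tcp_pos: [0.6262, 0.2158, 0.0957]
orientation: [0.0, 0.935, 0.355, 0.001]
wrist_force: [0.3, 0.1, 0.7]
finger_gap: 0.0513
grip_force: 0.0
clock: 5.5
tcp_pos: [0.6255, 0.2161, 0.095]
orientation: [-0.0, 0.935, 0.355, 0.001]
wrist_force: [-2.5, 2.0, 5.0]
finger_gap: 0.0159
grip_force: 58.4
```

```bash
python3 -m jog '[[1,0,0,-0.003,0],[1,0,0,-0.01,0],[1,0,0,-0.02,0],[1,0,0,-0.025,0],[1,0,0,-0.025,0]]' 80; python3 -m jog '[[1,0,0,-0.025,0],[1,0,0,-0.012,0],[1,0,0,0,0],[1,0,0,0,0],[1,0,0,0,0]]'
python3 - <<'E'
from h import *
w=cam('wrist');a=cam('scene');b=cam('side')
for ar,ce in red(w): print(ar,ce)
print(env.get_state()['tcp_pos'])
def cr(c,x,y,w=120,h=120): return cv2.resize(c['img'][y:y+h,x:x+w,::-1],None,fx=400/w,fy=300/h*w/h if 0 else 400/w,interpolation=cv2.INTER_CUBIC)
cv2.imwrite('pics/c5.png',np.hstack([cr(w,220,180,200,280),cr(a,340,190,100,140)]))
E
```

```text
clock: 5.92
tcp_pos: [0.6241, 0.215, 0.1766]
orientation: [-0.0, 0.935, 0.355, -0.002]
wrist_force: [0.4, -0.6, -5.3]
finger_gap: 0.0157
grip_force: 78.2
clock: 6.33
tcp_pos: [0.6244, 0.2153, 0.2123]
orientation: [-0.0, 0.935, 0.355, -0.002]
wrist_force: [0.1, 0.4, -6.7]
finger_gap: 0.0152
grip_force: 78.3
1397 [318.00572656 229.03507516]
[0.62428104 0.21534816 0.21216383]
```

View pics/c5.png

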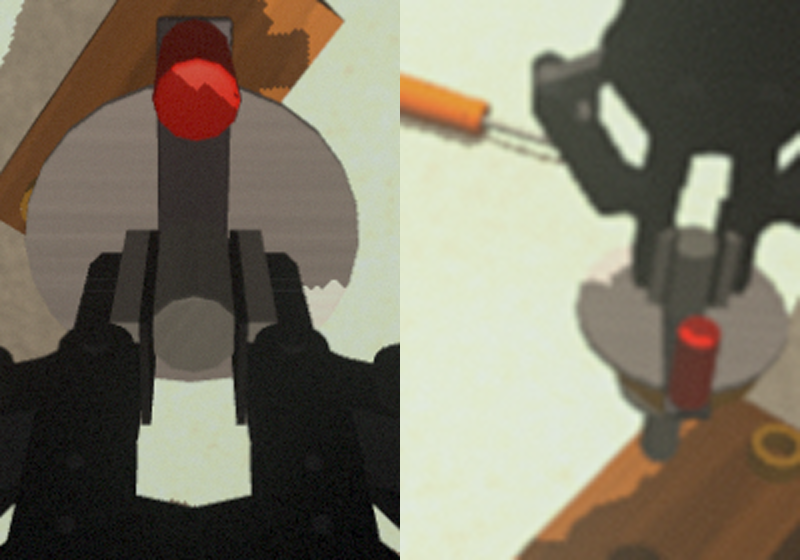

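The view shows the boss held centrally between the pads, with its top at wrist pixel (316.5,346.5) and the knob at (318,229). The spindle is clear of the rack. Next, check tilt and position, and refine the socket.

Run:
```python
from h import *
w=cam('wrist');s=env.get_state();p=s['tcp_pos'];o=p[2]-.035
print('boss',onz(w,316.5,346.5,o+.077)[:2],'knob',onz(w,318,229,o+.080)[:2],p, s['joint_pos'].round(2))
d=onz(w,318,229,o+.080)-onz(w,316.5,346.5,o+.077);print(np.hypot(*d[:2]),np.degrees(np.arctan2(d[1],d[0])))
```

```text
boss [0.62479192 0.21533762] knob [0.66071818 0.24657189] [0.62450902 0.2154108  0.21250134] [ 0.21  0.49  0.31  1.39 -0.    2.63]
0.04760541854944691 41.00367710918731
```

The spindle hangs plumb on the tool axis. Move it over the socket at (0.5727,-0.153).

```bash
python3 -m jog '[[1,-0.0105,0.009,0,0],[1,-0.0219,0.01856,0,0],[1,-0.0219,0.01856,0,0],[1,-0.0219,0.01856,0,0],[1,-0.0219,0.01856,0,0]]' 80;python3 -m jog '[[1,-0.0219,0.01856,0,0],[1,-0.0219,0.01856,0,0],[1,-0.0219,0.01856,0,0],[1,-0.0219,0.01856,0,0],[1,-0.0219,0.01856,0,0]]'; python3 -m jog '[[1,-0.0219,0.01856,0,0],[1,-0.0219,0.01856,0,0],[1,-0.0219,0.01856,0,0],[1,-0.0105,0.009,0,0],[1,0,0,0,0]]'; python3 -m jog '[[1,0,0,0,0],[1,0,0,0,0],[1,0,0,0,0]]'
```

```text
clock: 6.95
tcp_pos: [0.6064, 0.0867, 0.2137]
orientation: [0.0, 0.935, 0.355, -0.0]
wrist_force: [0.2, -0.9, -4.2]
finger_gap: 0.0156
grip_force: 78.3
clock: 7.37
tcp_pos: [0.586, -0.0556, 0.2139]
orientation: [-0.0, 0.935, 0.355, -0.0]
wrist_force: [1.4, 0.8, -5.5]
finger_gap: 0.0156
grip_force: 78.3
clock: 7.78
tcp_pos: [0.572, -0.1564, 0.2138]
orientation: [0.0, 0.936, 0.353, -0.0]
wrist_force: [1.7, 0.4, -4.6]
finger_gap: 0.0155
grip_force: 78.5
clock: 8.03
tcp_pos: [0.5728, -0.1517, 0.2142]
orientation: [-0.0, 0.935, 0.356, 0.0]
wrist_force: [0.4, -0.0, -5.2]
finger_gap: 0.0157
grip_force: 78.5
```

```bash
python3 -m jog '[[1,-0.0009,0.001,0.015,0],[1,0,0,0.02,0],[1,0,0,0.015,0],[1,0,0,0.008,0],[1,0,0,0,0]]' 80;python3 -m jog '[[1,0,0,0,0],[1,0,0,0,0]]'
python3 - <<'E'
from h import *
a=cam('scene');b=cam('side')
p=env.get_state()['tcp_pos'];o=p[2]-.035;print(p)
print('foot',proj(a,[[p[0],p[1],o-.043]]),proj(b,[[p[0],p[1],o-.043]]))
def cr(c,x,y,w=80,h=112): return cv2.resize(c['img'][y:y+h,x:x+w,::-1],None,fx=5,fy=5,interpolation=cv2.INTER_CUBIC)
cv2.imwrite('pics/c6.png',np.hstack([cr(a,250,150),cr(b,298,200)]))
E
```

```text
clock: 8.45
tcp_pos: [0.5716, -0.1525, 0.154]
orientation: [-0.001, 0.935, 0.356, -0.001]
wrist_force: [-0.5, 1.1, -5.9]
finger_gap: 0.0156
grip_force: 78.5
clock: 8.62
tcp_pos: [0.5737, -0.1539, 0.1574]
orientation: [0.001, 0.935, 0.355, 0.001]
wrist_force: [1.0, 0.2, -5.9]
finger_gap: 0.0152
grip_force: 78.5
[ 0.57379324 -0.15429167  0.1576139 ]
foot [[286.58940152 212.09023217]] [[338.70390738 278.05682845]]
```

View pics/c6.png

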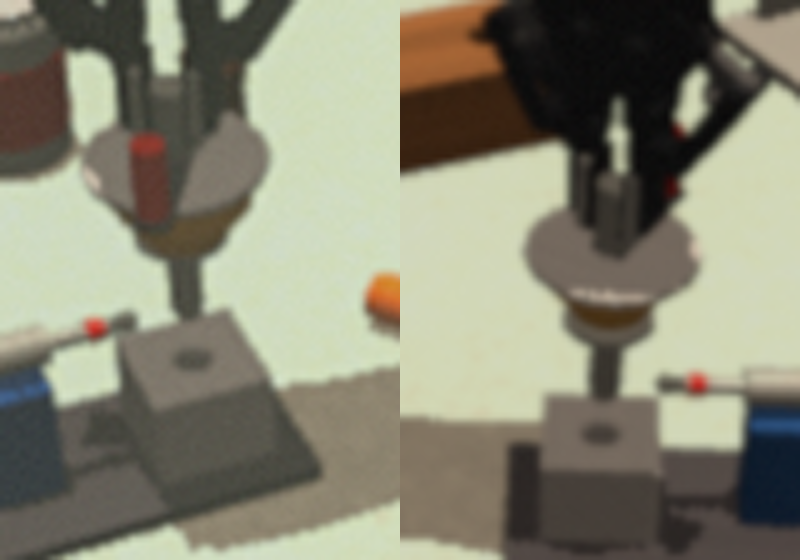

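The foot is at scene (287.6,213) / side (338.6,279.4). The hole is at scene (288.6,221.6) / side (338,286.6).

Run:
```python
from h import *
a=cam('scene');b=cam('side')
def tri(p,q):
    (o1,d1),(o2,d2)=ray(a,*p),ray(b,*q)
    t=np.linalg.lstsq(np.c_[d1,-d2],o2-o1,rcond=None)[0]; return (o1+d1*t[0]+o2+d2*t[1])/2
f=tri((287.6,213),(338.6,279.4));h=tri((288.6,221.6),(338,286.6))
p=env.get_state()['tcp_pos'];d=h-f;print(f,h,d,p)
print('tool shift',d[0]*.747+d[1]*.665,d[0]*.665-d[1]*.747, env.get_state()['joint_pos'])
```

```text
[ 0.57262517 -0.15413764  0.07609398] [ 0.57285897 -0.15219422  0.05249597] [ 0.00023379  0.00194342 -0.02359801] [ 0.57350257 -0.15435774  0.15728334]
tool shift 0.0014670145345556669 -0.0012962628183467912 [-3.98030478e-01  3.69358414e-01 -1.53617741e-02  1.18415526e+00
  1.94445442e-06  2.01739895e+00]
```

```bash
python3 -m jog '[[1,0.0013,-0.0011,0.008,0],[1,0,0,0.008,0],[1,0,0,0.004,0],[1,0,0,0.003,0],[1,0,0,0.003,0]]' 80;python3 -m jog '[[1,0,0,0.002,0],[1,0,0,0.002,0],[1,0,0,0.002,0],[1,0,0,0.002,0],[1,0,0,0,0]]'
```

```text
clock: 9.23
tcp_pos: [0.573, -0.1523, 0.1295]
orientation: [-0.0, 0.935, 0.355, -0.0]
wrist_force: [0.8, -0.9, -4.0]
finger_gap: 0.0151
grip_force: 78.6
clock: 9.65
tcp_pos: [0.5733, -0.1525, 0.1219]
orientation: [0.0, 0.935, 0.355, 0.0]
wrist_force: [1.1, 0.3, -5.9]
finger_gap: 0.016
grip_force: 78.5
```

```bash
python3 -m jog '[[1,0,0,0.003,0],[1,0,0,0.003,0],[1,0,0,0.003,0],[1,0,0,0.002,0],[1,0,0,0,0]]' 80;python3 -m jog '[[1,0,0,0.003,0],[1,0,0,0.003,0],[1,0,0,0.002,0],[1,0,0,0.002,0],[1,0,0,0,0]]'
```

```text
clock: 10.07
tcp_pos: [0.5731, -0.1525, 0.1106]
orientation: [-0.0, 0.935, 0.355, -0.0]
wrist_force: [1.5, -0.6, -7.2]
finger_gap: 0.0156
grip_force: 78.4
clock: 10.48
tcp_pos: [0.5731, -0.1524, 0.1011]
orientation: [0.0, 0.935, 0.355, 0.0]
wrist_force: [0.8, 0.4, -4.9]
finger_gap: 0.0152
grip_force: 78.7
```

```bash
python3 -m jog '[[1,0,0,0.002,0],[1,0,0,0.002,0],[1,0,0,0.002,0],[1,0,0,0.001,0],[1,0,0,0,0]]' 80;python3 -m jog '[[1,0,0,0.001,0],[1,0,0,0.001,0],[1,0,0,0,0]]';python3 -m jog '[[1,0,0,0.001,0],[1,0,0,0,0]]'
```

```text
clock: 10.9
tcp_pos: [0.5731, -0.1524, 0.0937]
orientation: [-0.0, 0.935, 0.355, -0.0]
wrist_force: [2.4, 0.7, -5.7]
finger_gap: 0.0154
grip_force: 78.4
clock: 11.15
tcp_pos: [0.5731, -0.1524, 0.092]
orientation: [-0.0, 0.935, 0.355, -0.0]
wrist_force: [1.2, -0.6, -6.1]
finger_gap: 0.0153
grip_force: 78.5
clock: 11.32
tcp_pos: [0.5731, -0.1524, 0.0911]
orientation: [-0.0, 0.935, 0.355, -0.0]
wrist_force: [2.0, 0.8, -5.3]
finger_gap: 0.0155
grip_force: 78.5
```

```bash
python3 -m jog '[[1,0,0,0.001,0],[1,0,0,0,0]]' 80;python3 -m jog '[[1,0,0,0.001,0],[1,0,0,0,0]]';python3 -m jog '[[1,0,0,0.001,0],[1,0,0,0,0]]'
```

```text
clock: 11.48
tcp_pos: [0.5731, -0.1524, 0.0901]
orientation: [-0.0, 0.935, 0.355, 0.0]
wrist_force: [1.2, 1.0, -4.6]
finger_gap: 0.0157
grip_force: 78.9
clock: 11.65
tcp_pos: [0.5732, -0.1524, 0.0901]
orientation: [0.0, 0.935, 0.355, 0.0]
wrist_force: [-0.8, 2.7, 2.4]
finger_gap: 0.0153
grip_force: 79.6
clock: 11.82
tcp_pos: [0.5733, -0.1523, 0.09]
orientation: [0.0, 0.935, 0.355, 0.001]
wrist_force: [-2.5, 3.3, 9.1]
finger_gap: 0.0157
grip_force: 80.4
```

The spindle is home: contact came at TCP z 0.090 with about 15 N net. Ease off 1.5 mm and look at the dial.

```bash
python3 -m jog '[[1,0,0,-0.0015,0],[1,0,0,0,0]]' 80
python3 - <<'E'
from h import *
a=cam('scene');b=cam('side');w=cam('wrist')
def cr(c,x,y,w,h,s): return cv2.resize(c['img'][y:y+h,x:x+w,::-1],None,fx=s,fy=s,interpolation=cv2.INTER_CUBIC)
A=np.hstack([cr(a,200,205,50,50,8),cr(b,375,255,50,50,8)])
cv2.imwrite('pics/c7.png',np.vstack([A,cr(w,480,180,160,40*1,5)]))
for n,c,x,y in(('scene',a,200,205),('side',b,375,255)):
    im=c['img'][y:y+50,x:x+50].astype(int); r=im[...,0]-im[...,1:].max(2)
    ys,xs=np.nonzero(r>40); print(n,[(int(u+x),int(v+y),int(r[v,u])) for u,v in zip(xs,ys)])
E
```

```text
clock: 11.98
tcp_pos: [0.5732, -0.1524, 0.0901]
orientation: [0.0, 0.935, 0.355, 0.0]
wrist_force: [-1.0, 1.5, 1.7]
finger_gap: 0.0157
grip_force: 79.0
scene [(225, 225, 57), (224, 226, 66), (225, 226, 73), (224, 227, 52), (220, 229, 64), (219, 230, 70), (220, 230, 78), (218, 231, 62), (219, 231, 55), (216, 232, 46), (217, 232, 71), (218, 232, 49), (215, 233, 67), (216, 233, 84), (217, 233, 52), (214, 234, 75), (215, 234, 86), (216, 234, 50), (213, 235, 64), (214, 235, 77), (211, 236, 53), (212, 236, 66), (213, 236, 63), (210, 237, 53), (211, 237, 88), (212, 237, 66), (210, 238, 44), (211, 238, 55)]
side [(399, 277, 54), (404, 278, 56), (405, 278, 69), (406, 278, 71), (407, 278, 67), (408, 278, 57), (409, 278, 50), (410, 278, 41), (405, 279, 45), (406, 279, 53), (407, 279, 58), (408, 279, 69), (409, 279, 75), (410, 279, 77), (411, 279, 77), (412, 279, 73), (413, 279, 55), (411, 280, 46), (412, 280, 50)]
```

View pics/c7.png

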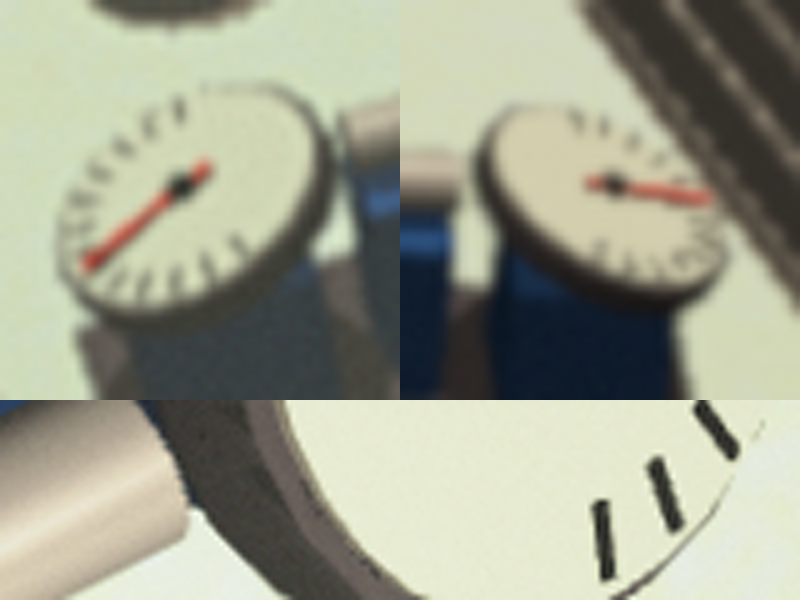

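The dial is clear in both views. The pivot is at scene (222.6,228.4) / side (401.9,278.2), and the needle tip is at scene (211,237.5) / side (413,279.5), about mid-scale. I'll write a needle reader.

```bash
cat >> h.py <<'E'
TH=np.radians(-18); SX=np.array([np.cos(TH),np.sin(TH),0]); N=np.array([0,0,np.cos(.349)])+SX*np.sin(.349)
E1=np.cross(np.cross(N,SX),N); E1/=np.linalg.norm(E1); E2=np.cross(N,E1)
PIV={'scene':(222.6,228.4),'side':(401.9,278.2)}
C0=np.array([.7116,-.198,.11])
def needle(n):
    c=cam(n); x,y=(200,205) if n=='scene' else (380,258)
    im=c['img'][y:y+45,x:x+47].astype(int); r=im[...,0]-im[...,1:].max(2); r=np.where(r>30,r,0)
    def pl(u,v):
        o,d=ray(c,u,v); P=o+d*((C0-o)@N)/(d@N); return np.array([P@E1,P@E2])
    p0=pl(*PIV[n]); S=[];W=[]
    for v,u in zip(*np.nonzero(r)):
        q=pl(u+x,v+y)-p0
        if np.hypot(*q)<.042: S.append(q);W.append(r[v,u])
    if len(S)<6: return None,0
    S=np.array(S);W=np.array(W,float)
    far=np.hypot(*S.T)>.012
    if far.sum()<4: return None,0
    q=(S[far]*W[far,None]).sum(0)
    return np.degrees(np.arctan2(q[1],q[0])),int(far.sum())
def crank():
    s=env.get_state();q=s['orientation'];return np.degrees(2*np.arctan2(q[2],q[1]))
def rd():
    s=env.get_state(); print('toolx',round(crank(),1),'scene',needle('scene'),'side',needle('side'),'F',s['wrist_force'].round(1),'q6',s['joint_pos'][5].round(2),'t',s['clock'])
E
python3 - <<'E'
from h import *
rd()
a=cam('scene');b=cam('side')
(o1,d1),(o2,d2)=ray(a,*PIV['scene']),ray(b,*PIV['side'])
t=np.linalg.lstsq(np.c_[d1,-d2],o2-o1,rcond=None)[0];print((o1+d1*t[0]+o2+d2*t[1])/2)
E
```

```text
toolx 41.6 scene (np.float64(8.088720077445275), 20) side (np.float64(18.277155417920866), 17) F [-1.2  2.   4.2] q6 2.02 t 12.1333
[ 0.71324003 -0.19931026  0.08389698]
```

```bash
sed -i "s/^C0=.*/C0=np.array([.7132,-.1993,.0839])/; s/    q=(S\[far\].*/    m=(S*W[:,None]).sum(0)\/W.sum(); e=np.linalg.eigh(np.cov(S.T,aweights=W))[1][:,1]; q=e*np.sign(e@S[far].sum(0))/" h.py
python3 -c 'from h import *;rd()'
J='python3 -m jog'; R="python3 -c from\ h\ import\ *;rd()"
python3 -m jog '[[1,0,0,0,-6],[1,0,0,0,-6],[1,0,0,0,-6],[1,0,0,0,-6],[1,0,0,0,-6]]' 80 | tail -4; python3 -m jog '[[1,0,0,0,0]]' |tail -3; python3 -c 'from h import *;rd()'
python3 -m jog '[[1,0,0,0,-6],[1,0,0,0,-6],[1,0,0,0,-6],[1,0,0,0,-6],[1,0,0,0,-6]]' 80 | tail -4;python3 -m jog '[[1,0,0,0,0]]' |tail -3;  python3 -c 'from h import *;rd()'
```

```text
toolx 41.6 scene (np.float64(14.407999297337598), 23) side (np.float64(13.98267471605857), 16) F [-1.8  2.8  5.7] q6 2.02 t 12.3333
orientation: [0.0, 0.81, 0.587, 0.0]
wrist_force: [-1.7, 3.0, 5.5]
finger_gap: 0.0156
grip_force: 79.7
wrist_force: [-0.5, 3.9, 4.9]
finger_gap: 0.0153
grip_force: 79.7
toolx 71.9 scene (np.float64(49.453177193253026), 20) side (np.float64(50.16241048892068), 13) F [-0.5  3.9  4.9] q6 1.49 t 12.9333
orientation: [0.0, 0.63, 0.777, 0.0]
wrist_force: [-2.1, 2.8, 4.5]
finger_gap: 0.0158
grip_force: 79.7
wrist_force: [-1.0, 3.6, 5.4]
finger_gap: 0.0159
grip_force: 79.7
toolx 101.9 scene (np.float64(74.26692779813973), 14) side (np.float64(74.33237165752972), 12) F [-1.   3.6  5.4] q6 0.97 t 13.5333
```

```bash
python3 -m jog '[[1,0,0,0,-6],[1,0,0,0,-6],[1,0,0,0,-6],[1,0,0,0,-6],[1,0,0,0,-6]]' 80 >/dev/null; python3 -m jog '[[1,0,0,0,0]]' |tail -3; python3 -c 'from h import *;rd()'
python3 -m jog '[[1,0,0,0,-6],[1,0,0,0,-6],[1,0,0,0,-6],[1,0,0,0,-6],[1,0,0,0,-6]]' 80 >/dev/null; python3 -m jog '[[1,0,0,0,0]]' |tail -3; python3 -c 'from h import *;rd()'
python3 -m jog '[[1,0,0,0,-6],[1,0,0,0,-6],[1,0,0,0,-6],[1,0,0,0,-6],[1,0,0,0,-6]]' 80 >/dev/null; python3 -m jog '[[1,0,0,0,0]]' |tail -3; python3 -c 'from h import *;rd()'
python3 -m jog '[[1,0,0,0,-6],[1,0,0,0,-6],[1,0,0,0,-6],[1,0,0,0,-6],[1,0,0,0,-6]]' 80 >/dev/null; python3 -m jog '[[1,0,0,0,0]]' |tail -3; python3 -c 'from h import *;rd()'
```

```text
wrist_force: [-1.6, 4.2, 6.0]
finger_gap: 0.0155
grip_force: 79.7
toolx 131.9 scene (np.float64(83.96819098184483), 15) side (np.float64(83.07048416294856), 16) F [-1.6  4.2  6. ] q6 0.45 t 14.1333
wrist_force: [-1.9, 2.6, 6.1]
finger_gap: 0.0153
grip_force: 79.7
toolx 161.9 scene (np.float64(73.04222286842189), 19) side (np.float64(73.07686675926455), 11) F [-1.9  2.6  6.1] q6 -0.08 t 14.7333
wrist_force: [-2.8, 3.8, 4.9]
finger_gap: 0.0154
grip_force: 79.7
toolx 191.9 scene (np.float64(43.39307854135241), 20) side (np.float64(44.274504165739565), 13) F [-2.8  3.8  4.9] q6 -0.6 t 15.3333
wrist_force: [-1.4, 1.6, 5.9]
finger_gap: 0.0152
grip_force: 79.7
toolx 221.9 scene (np.float64(-0.8427217772892388), 22) side (np.float64(0.8987948814812752), 16) F [-1.4  1.6  5.9] q6 -1.13 t 15.9333
```

```bash
python3 -m jog '[[1,0,0,0,-6],[1,0,0,0,-6],[1,0,0,0,-6],[1,0,0,0,-6],[1,0,0,0,-6]]' 80 >/dev/null; python3 -m jog '[[1,0,0,0,0]]' |tail -3; python3 -c 'from h import *;rd()'
python3 -m jog '[[1,0,0,0,-6],[1,0,0,0,-6],[1,0,0,0,-6],[1,0,0,0,-6],[1,0,0,0,-6]]' 80 >/dev/null; python3 -m jog '[[1,0,0,0,0]]' |tail -3; python3 -c 'from h import *;rd()'
python3 -m jog '[[1,0,0,0,-6],[1,0,0,0,-6],[1,0,0,0,-6],[1,0,0,0,-6],[1,0,0,0,-6]]' 80 >/dev/null; python3 -m jog '[[1,0,0,0,0]]' |tail -3; python3 -c 'from h import *;rd()'
python3 -m jog '[[1,0,0,0,-5],[1,0,0,0,-5],[1,0,0,0,-5],[1,0,0,0,-3],[1,0,0,0,0]]' 80 >/dev/null; python3 -m jog '[[1,0,0,0,0]]' |tail -3; python3 -c 'from h import *;rd()'
```

```text
wrist_force: [-2.4, 1.9, 7.1]
finger_gap: 0.0154
grip_force: 79.8
toolx 251.9 scene (np.float64(-32.470533582249296), 21) side (np.float64(-32.56382331007508), 19) F [-2.4  1.9  7.1] q6 -1.65 t 16.5333
wrist_force: [-3.4, 2.4, 7.4]
finger_gap: 0.016
grip_force: 79.8
toolx -78.2 scene (np.float64(-60.97224324079113), 16) side (np.float64(-64.63798522309408), 16) F [-3.4  2.4  7.4] q6 -2.17 t 17.1333
wrist_force: [-2.7, 2.2, 6.7]
finger_gap: 0.0152
grip_force: 79.7
toolx -48.2 scene (np.float64(-74.3559440532391), 15) side (np.float64(-76.31729499448409), 15) F [-2.7  2.2  6.7] q6 -2.7 t 17.7333
wrist_force: [-2.8, 2.1, 6.4]
finger_gap: 0.0153
grip_force: 79.7
toolx -30.4 scene (np.float64(-69.08396944477295), 17) side (np.float64(-68.94688432218801), 16) F [-2.8  2.1  6.4] q6 -3.01 t 18.3333
```

The needle went through its lowest reading near toolx 131° and its highest near 311°. Release slightly, turn the gripper back a half turn, regrip, and finish the full turn.

```bash
python3 -m jog '[[0.3,0,0,0,0],[0.3,0,0,0,0],[0.3,0,0,0,0],[0.3,0,0,0,0],[0.3,0,0,-0.001,0]]' 80; python3 -c 'from h import *;rd()'
python3 -m jog '[[0.3,0,0,0,6],[0.3,0,0,0,6],[0.3,0,0,0,6],[0.3,0,0,0,6],[0.3,0,0,0,6]]'|tail -3; python3 -c 'from h import *;rd()'
```

```text
clock: 18.85
tcp_pos: [0.573, -0.1526, 0.0903]
orientation: [0.0, 0.965, -0.262, -0.0]
wrist_force: [-0.0, 0.4, -0.1]
finger_gap: 0.0297
grip_force: 0.0
toolx -30.4 scene (np.float64(-66.98437700280965), 17) side (np.float64(-67.7795357148725), 15) F [-0.   0.4 -0.1] q6 -3.01 t 18.85
wrist_force: [-0.7, 0.4, 0.7]
finger_gap: 0.03
grip_force: 0.0
toolx -60.7 scene (np.float64(-66.99204410494369), 17) side (np.float64(-67.76920040570121), 15) F [-0.7  0.4  0.7] q6 -2.48 t 19.3667
```

Free of the spindle, with no disturbance. Turn the remaining 150°, regrip, then wind 90° more.

```bash
python3 -m jog '[[0.3,0,0,0,6],[0.3,0,0,0,6],[0.3,0,0,0,6],[0.3,0,0,0,6],[0.3,0,0,0,6]]'|grep force
python3 -m jog '[[0.3,0,0,0,6],[0.3,0,0,0,6],[0.3,0,0,0,6],[0.3,0,0,0,6],[0.3,0,0,0,6]]'|grep force
python3 -m jog '[[0.3,0,0,0,6],[0.3,0,0,0,6],[0.3,0,0,0,6],[0.3,0,0,0,6],[0.3,0,0,0,6]]'|grep force
python3 -m jog '[[0.3,0,0,0,6],[0.3,0,0,0,6],[0.3,0,0,0,6],[0.3,0,0,0,6],[0.3,0,0,0,6]]'|grep force
python3 -m jog '[[0.3,0,0,0,6],[0.3,0,0,0,6],[0.3,0,0,0,6],[0.3,0,0,0,6],[0.3,0,0,0,6]]'|grep force
python3 -m jog '[[0.3,0,0,0,0],[1,0,0,0,0],[1,0,0,0,0],[1,0,0,0,0],[1,0,0,0,0]]' 80
python3 -c 'from h import *;rd()'
```

```text
wrist_force: [0.0, 0.0, -0.2]
grip_force: 0.0
wrist_force: [1.0, 0.2, -0.6]
grip_force: 0.0
wrist_force: [0.0, 0.6, -0.4]
grip_force: 0.0
wrist_force: [-0.4, -0.5, -0.4]
grip_force: 0.0
wrist_force: [-0.8, 0.4, 0.5]
grip_force: 0.0
clock: 21.97
tcp_pos: [0.5733, -0.1523, 0.091]
orientation: [0.0, 0.261, 0.965, 0.0]
wrist_force: [0.3, 0.6, 2.7]
finger_gap: 0.0156
grip_force: 78.3
toolx 149.7 scene (np.float64(-67.73154836261985), 19) side (np.float64(-68.42012071233647), 14) F [0.3 0.6 2.7] q6 0.13 t 21.9667
```

```bash
python3 -m jog '[[1,0,0,0,-6],[1,0,0,0,-6],[1,0,0,0,-6],[1,0,0,0,-6],[1,0,0,0,-6]]' 80 >/dev/null; python3 -m jog '[[1,0,0,0,0]]' |tail -3; python3 -c 'from h import *;rd()'
python3 -m jog '[[1,0,0,0,-6],[1,0,0,0,-6],[1,0,0,0,-6],[1,0,0,0,-6],[1,0,0,0,-6]]' 80 >/dev/null; python3 -m jog '[[1,0,0,0,0]]' |tail -3; python3 -c 'from h import *;rd()'
python3 -m jog '[[1,0,0,0,-6],[1,0,0,0,-6],[1,0,0,0,-6],[1,0,0,0,-6],[1,0,0,0,-6]]' 80 >/dev/null; python3 -m jog '[[1,0,0,0,0]]' |tail -3; python3 -c 'from h import *;rd()'
```

```text
wrist_force: [1.2, 2.7, 3.7]
finger_gap: 0.0158
grip_force: 78.4
toolx 179.8 scene (np.float64(-40.05944330507131), 24) side (np.float64(-43.42759618513483), 19) F [1.2 2.7 3.7] q6 -0.39 t 22.5667
wrist_force: [-0.2, 4.2, 4.9]
finger_gap: 0.0153
grip_force: 78.6
toolx 209.7 scene (np.float64(0.049074184787765616), 22) side (np.float64(0.8288568085212406), 16) F [-0.2  4.2  4.9] q6 -0.91 t 23.1667
wrist_force: [-0.4, 5.1, 6.1]
finger_gap: 0.0157
grip_force: 78.7
toolx 239.7 scene (np.float64(43.39003504775534), 20) side (np.float64(42.17801675215542), 14) F [-0.4  5.1  6.1] q6 -1.44 t 23.7667
```

```bash
python3 -m jog '[[1,0,0,0,-6],[1,0,0,0,-6],[1,0,0,0,-6],[1,0,0,0,0]]' 80 >/dev/null;  python3 -c 'from h import *;rd()'
python3 - <<'E'
import numpy as np
from scipy.optimize import least_squares
A=np.array([(41.6,14.2),(71.9,49.8),(101.9,74.3),(131.9,83.5),(161.9,73.05),(191.9,43.8),(221.9,0),(251.9,-32.5),(281.8,-62.8),(311.8,-75.3),(329.6,-69)])
B=np.array([(329.7,-68.1),(359.8,-41.7),(389.7,.4),(419.7,42.8)])
f=lambda p,D:D[:,1]-(p[0]-p[1]*np.cos(np.radians(D[:,0]-p[2]))-p[3]*np.cos(2*np.radians(D[:,0]-p[4])) )
r=least_squares(lambda p:f([p[0],p[1],p[2],0,0],A),[5,80,311]);print('A',r.x,r.fun.round(1))
r=least_squares(lambda p:f([p[0],p[1],p[2],0,0],B),[5,80,311]);print('B',r.x,r.fun.round(1))
r=least_squares(lambda p:f([p[0],p[1],p[2],0,0],np.r_[A,B]),[5,80,311]);print('AB',r.x,r.fun.round(1))
E
```

```text
toolx 257.7 scene (np.float64(62.25572835493966), 19) side (np.float64(61.43664093975506), 12) F [-0.6  5.8  6.2] q6 -1.75 t 24.2
A [  6.4717016   78.74886587 308.95849458] [ 4.1  0.5 -2.3 -1.6  0.5  1.5 -2.4  3.9  0.8 -3.1 -1.8]
B [  9.37276776  84.72043185 306.26824934] [ 0.3 -0.7  0.7 -0.3]
AB [  7.3068539   79.1588046  307.65708842] [ 1.4 -2.  -4.3 -2.7  0.3  2.1 -1.5  4.7  1.1 -3.7 -2.9 -2.  -0.4  4.1
  5.8]
```

```bash
python3 -m jog '[[1,0,0,0,7],[1,0,0,0,7],[1,0,0,0,7],[1,0,0,0,7],[1,0,0,0,7]]' 80 |grep force
python3 -m jog '[[1,0,0,0,7],[1,0,0,0,7],[1,0,0,0,7],[1,0,0,0,7],[1,0,0,0,7]]' |grep force
python3 -m jog '[[1,0,0,0,5],[1,0,0,0,4.7],[1,0,0,0,0],[1,0,0,0,0]]' >/dev/null;  python3 -c 'from h import *;rd()'
python3 -m jog '[[1,0,0,0,6],[1,0,0,0,6],[1,0,0,0,6],[1,0,0,0,6],[1,0,0,0,6]]' >/dev/null; python3 -m jog '[[1,0,0,0,0]]' >/dev/null; python3 -c 'from h import *;rd()'
python3 -m jog '[[1,0,0,0,5],[1,0,0,0,5],[1,0,0,0,5],[1,0,0,0,5],[1,0,0,0,0]]' >/dev/null; python3 -m jog '[[1,0,0,0,0]]' >/dev/null; python3 -c 'from h import *;rd()'
python3 -m jog '[[1,0,0,0,5],[1,0,0,0,5],[1,0,0,0,5],[1,0,0,0,5],[1,0,0,0,0]]' >/dev/null; python3 -m jog '[[1,0,0,0,0]]' >/dev/null; python3 -c 'from h import *;rd()'
python3 -m jog '[[1,0,0,0,6],[1,0,0,0,6],[1,0,0,0,6],[1,0,0,0,6],[1,0,0,0,6]]' >/dev/null; python3 -m jog '[[1,0,0,0,0]]' >/dev/null; python3 -c 'from h import *;rd()'
```

```text
wrist_force: [1.1, 4.0, 4.2]
grip_force: 78.5
wrist_force: [1.7, 2.9, 2.9]
grip_force: 78.3
toolx 177.9 scene (np.float64(-52.508617704101184), 20) side (np.float64(-52.583879913505285), 18) F [2.2 2.1 4.3] q6 -0.36 t 25.4667
toolx 147.8 scene (np.float64(-76.5404933814797), 20) side (np.float64(-76.77255988038854), 16) F [1.3 1.2 4.7] q6 0.17 t 26.0667
toolx 128.0 scene (np.float64(-78.28031293476027), 16) side (np.float64(-78.96066678435322), 15) F [ 0.8 -0.5  5.3] q6 0.51 t 26.6667
toolx 108.0 scene (np.float64(-65.59862778719628), 18) side (np.float64(-67.68427282906204), 17) F [-0.7  1.6  6.2] q6 0.86 t 27.2667
toolx 77.8 scene (np.float64(-39.62638967404417), 25) side (np.float64(-40.57912776764848), 18) F [-1.3  0.5  6.9] q6 1.39 t 27.8667
```

```bash
cat >> h.py <<'E'
def knob():
    w=cam('wrist');p=env.get_state()['tcp_pos'];b=sorted(red(w),key=lambda t:-t[0])
    for ar,ce in b[:3]:
        k=onz(w,*ce,.135); d=k[:2]-p[:2]; print('red',ar,ce.round(0),'ang',round(np.degrees(np.arctan2(d[1],d[0]))%360,1),'r',round(np.hypot(*d),4))
    v=[]
    for n in('scene','side'):
        c=cam(n); u=proj(c,[p+[0,0,.045]])[0]
        print(n,[(a,onz(c,*ce,.135)[:2].round(4),round(np.degrees(np.arctan2(*(onz(c,*ce,.135)[:2]-p[:2])[::-1]))%360,1)) for a,ce in red(c,8) if np.hypot(*(ce-u))<60])
E
python3 -c 'from h import *;knob()'
python3 -m jog '[[0.3,0,0,0,0],[0.3,0,0,0,0],[0.3,0,0,0,0],[0.3,0,0,0,0],[0.3,0,0,0,0]]' |tail -3; python3 -c 'from h import *;rd();knob()'
```

```text
red 322 [421. 299.] ang 18.0 r 0.0428
red 157 [599. 331.] ang 351.6 r 0.1079
red 94 [315. 430.] ang 257.0 r 0.04
scene []
side [(np.int32(36), array([ 0.5611, -0.2015]), np.float64(257.0))]
wrist_force: [-0.2, -0.6, -0.1]
finger_gap: 0.0301
grip_force: 0.0
toolx 77.9 scene (np.float64(-37.595672255045436), 22) side (np.float64(-37.518726629792), 18) F [-0.2 -0.6 -0.1] q6 1.39 t 28.5333
red 320 [420. 300.] ang 18.0 r 0.0422
red 154 [600. 331.] ang 351.6 r 0.1076
red 61 [586. 310.] ang 357.1 r 0.1008
scene []
side [(np.int32(34), array([ 0.5607, -0.2018]), np.float64(255.9)), (np.int32(8), array([ 0.597 , -0.2273]), np.float64(287.8))]
```

No slip: the knob is at 257°, as expected. The forward, reverse and free readings put the highest at a crank angle of about 311°. Regrip, wind there, and release.

```bash
python3 -m jog '[[1,0,0,0,0],[1,0,0,0,0],[1,0,0,0,0],[1,0,0,0,0],[1,0,0,0,0]]' 60|grep force
python3 -m jog '[[1,0,0,0,-6],[1,0,0,0,-6],[1,0,0,0,-6],[1,0,0,0,-6],[1,0,0,0,-6]]' |grep force
python3 -m jog '[[1,0,0,0,-6],[1,0,0,0,-6],[1,0,0,0,-6],[1,0,0,0,-5],[1,0,0,0,0]]' |grep force
python3 -m jog '[[1,0,0,0,0],[0.3,0,0,0,0],[0.3,0,0,0,0],[0.3,0,0,0,0],[0.3,0,0,0,0]]' |tail -3; python3 -c 'from h import *;rd();knob()'
```

```text
wrist_force: [-2.2, 0.8, 3.4]
grip_force: 58.5
wrist_force: [-1.6, -0.1, 3.1]
grip_force: 58.6
wrist_force: [-1.5, 0.9, 3.2]
grip_force: 58.7
wrist_force: [-0.1, 0.8, -0.5]
finger_gap: 0.0301
grip_force: 0.0
toolx 130.9 scene (np.float64(-76.40744287702287), 20) side (np.float64(-76.91144898279607), 12) F [-0.1  0.8 -0.5] q6 0.46 t 30.45
red 44 [316. 431.] ang 309.6 r 0.0398
red 34 [443. 464.] ang 353.4 r 0.0812
scene [(np.int32(17), array([ 0.6061, -0.1861]), np.float64(314.4))]
side [(np.int32(20), array([ 0.6009, -0.1952]), np.float64(302.9)), (np.int32(10), array([ 0.5972, -0.2257]), np.float64(288.2))]
```

Released at 311°, the dial reads its highest (−76.7° needle angle). Retreat straight up and check.

```bash
python3 -m jog '[[0.3,0,0,-0.005,0],[0.3,0,0,-0.015,0],[0.3,0,0,-0.025,0],[0.3,0,0,-0.03,0],[0.3,0,0,-0.03,0]]' |grep -v ori
python3 -m jog '[[0.3,0,0,-0.02,0],[0.3,0,0,-0.01,0],[0.3,0,0,0,0],[0.3,0,0,0,0],[0.3,0,0,0,0]]' |grep -v ori
python3 -c 'from h import *;rd();knob()'
```

```text
clock: 31.12
tcp_pos: [0.5726, -0.1522, 0.1968]
wrist_force: [0.8, -0.4, 0.0]
finger_gap: 0.03
grip_force: 0.0
clock: 31.53
tcp_pos: [0.5723, -0.1521, 0.224]
wrist_force: [-0.2, 0.5, -0.3]
finger_gap: 0.0298
grip_force: 0.0
toolx 130.9 scene (np.float64(-76.40671878452027), 20) side (np.float64(-76.89895779361547), 12) F [-0.2  0.5 -0.3] q6 0.46 t 31.5333
red 249 [316. 296.] ang 309.8 r 0.0472
red 103 [349. 271.] ang 352.9 r 0.0355
scene [(np.int32(17), array([ 0.6061, -0.1861]), np.float64(314.9))]
side []
```

The gauge is unchanged after retreat and the robot is clear, so I'm handing in.

```bash
python3 -c 'from workcell import env;print(env.hand_in())'
```

```text
the job is handed in; nothing more can be done
None
```

The job is handed in: the spindle is fully home, wound 396° through its lowest and highest readings, brought back to the highest (crank about 311°, good to roughly ±5°) and let go at about 31 s; the first grasp closed on top of the boss at about 10 N while it was still in the holder, and the spindle sat back flat.

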